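# Hang a cantilever arm on a slotted rack post in the winery store

## Robot

A 6-joint arm with a two-finger parallel gripper is mounted at the origin on the work surface. World frame = base frame: x ahead of the robot, y to its left, z up, the work surface at z = 0. Lengths are in mm, angles in rad, forces in N, time in s.
With the tool pointing down it reaches from about 300 to 775 mm from the base axis. Payload 14.6 kg.
Tool frame: the origin (TCP) lies between the finger pads; the fingertips stand 11 mm ahead of it and the grasp point (between the pads) lies 8 mm behind it; z points along the fingers, y is the line along which they close (so a half turn about z gives the same grasp; the last joint's range is limited). The gripper opens to 94 mm and grips with 3 to 60 N. Pads are 16 mm wide; open, the fingers measure 119 mm over their backs; the gripper's body (75 mm by 177 mm) begins 78 mm behind the grasp point.
Start: joints at [1.126, 0.3, 1.521, -0, 1.321, -0.067], TCP at [202.879, 511.204, 216.446] pointing down, gripper open.
Joint ranges: [-3.03, 3.03], [-0.79, 2.21], [0.23, 2.52], [-1.04, 4.18], [0, 3.07], [-2.55, 2.55]. Speed limits (rad/s): [2.22, 2.22, 2.57, 3.14, 3.14, 3.14].

## Interface

Orientations are given as [roll, pitch, yaw] about the fixed x, y, z axes, in that order (R = Rz(yaw) Ry(pitch) Rx(roll)).
In Python, from cell import manip gives the robot as it stands. The module is installed in compiled form; this text tells all that it offers.
- The arm moves only by the tool arm_command, never from a script. Its argument "rows" is one flat list of numbers, 5 for each row, row after row: the shift along the world's x, y, z in mm, then the turn about the world's z in degrees, then the finger opening in mm, from 0 to 94. In form: [dx, dy, dz, twist, jaw, dx, dy, dz, twist, jaw, ...]. A call has 1 to 5 rows; each row shifts and turns the commanded pose from where the row before left it; what a row does not reach is not made up. A row lasts 1/8 s, in which the tool goes at most 62.5 mm and 10.7 degrees, less where a joint would pass 70% of its speed; a pose out of reach is approached as far as the arm can. A call is refused whole if a number of a shift passes 62.5 or a number of a turn 10.7, either way. A call with a gripper value outside its range is refused whole. The fingers move at their own pace and stop on an object; "newtons" is the grip in N (left out, the last holds). Time passes only in rows, so rows that do not move let the fingers close. It gives the time, the measured TCP pose, the force and the opening at its end, in the units of the state.
- manip.read_state(): the state, without advancing time (a new reading comes with each control period).
- manip.camera(name): name is "scene" or "top" or "wrist"; returns a dict with "image" (384x512x3 uint8, blue, green, red), "z_map" (384x512 float32, mm along the optical axis (not along the pixel's ray), 0 where there is no reading), "fx", "fy", "cx", "cy" (pixels), "pose" (4x4, takes a point from camera to world coordinates). Camera axes: x right, y down, z forward; pixel columns grow to the right and rows downward; lengths in mm; the calibration is good to about 2 mm. A picture is of the moment at which its call begins.
- manip.sign_off(): hands the job in, once; it reports no verdict.
The state is a dict: "clock": time; "joints": joint angles; "qd": joint speeds; "effort": joint torques, N m; "eef_pos": TCP position; "eef_rot": TCP orientation; "wrist_force": force on the tool from outside, world axes, zero at the start; "moment": the same for the moment, N m; "finger_gap": finger opening in mm.
Only numpy, scipy, OpenCV 4.12 (cv2) and the standard library are available. Lean on these libraries where they do the work, as an engineer would, in place of code of your own. Each camera call takes 0.05 s, during which the arm holds its last target. There are 200 camera calls.

## Task

Hang the loose steel bracket on the empty slotted post, the same way as the bracket that already hangs on the other post: hook both its tabs into the slots, then push it down until it is fully home and the spring catch has locked. Feel for the slots and press gently, never hammer or force it; leave the other things on the bench alone and let go at the end.

Things in the scene. Friction and masses are not known exactly. Their poses are not given: they have to be found in the camera images.
- bracket: Loose bare-steel cantilever bracket, about 0.45 kg, standing on the bench on its arm. Origin: underside height, middle of the end plate's mating face; x points out of that face, the way the tabs point; z up. End plate x -5 to 0, y +-20, z 0 to 100 mm. Arm 20 wide, 20 high, back to x -155 with an upturned end 36 high. Two hooked tabs stick 14 mm out of the face.
- bracket_web (a point): Middle of the flat upright web on the bracket's arm, at x -65, y 0, z 52 mm of its frame: pinch here from above, fingers closing along the bracket's y. Web 12 mm thick, x -100 to -5; its top edge slopes from z 98 at the plate to 66 at x -80; at this point it is at z 72. Arm top below it at z 20. A firm grip of about 80 N keeps it from slipping.
- bracket_tab_low (a point): Root of the lower tab: underside of its neck, on the mating face, z 25 mm of the bracket's frame. Tab 10 mm wide; neck 8 mm high; past a 5.5 mm gap its lip hangs 20 mm below this point (tab 28 high in all). The lip's lowest 6 mm is a thicker toe (x 5.5 to 14); above it the tab ends at x 10.
- bracket_tab_high (a point): The same point of the upper tab, which is equal to the lower one and 60 mm above it (z 85 mm of the bracket's frame).
- free_post: Empty post, fixed on a 20 mm thick base rail: slotted steel strip 44 mm wide clipped on a dark column 172 mm tall. Origin: foot of the strip's slotted face, centre line; x points through that face to the post's back (towards the robot); z up. Strip wall 4 mm thick, hollow behind. Two slots 15 wide, 32 high, lower edges nominally at z 60 and 120 mm. A hung bracket's frame is parallel to this.
- free_post_slot (a point): Nominal middle of the lower slot's lower edge on the empty post's face (z 60 mm); the lower tab goes here, the upper one in the slot 60 mm above. The strip was clipped on by eye: it is firm, but sits up to 8 mm higher or lower than nominal, slots and catch with it. The measured pose does not show how much: feel or look for it.
- free_post_seat (a point): On the empty post's face, z 35 mm: where the bracket's origin lies when home if the strip is at nominal height (true: up to 8 mm higher or lower). The tabs pass straight in only with the bracket 20 to 24 mm above its true home; then it goes down till the necks rest hard on the slots' lower edges. Home, it has 1.5 mm play off the face.
- catch (a joint): Spring catch behind the empty post's lower slot. 0 m: sprung out, at rest, and again once snapped in above the lower toe of a bracket that is home; up to about 0.0035 m while the toe passes it. After 4 to 8 mm free drop the bracket must be pushed down past it, some 16 mm more, with 5 to 10 N besides its weight, to a hard stop; 10 N on the web is enough there, 25 N too much.
- full_post: The other post, the same as the empty one, 240 mm from it on the same base rail, with a bracket already hanging in its slots (fixed). Origin and axes as for the empty post. Either post may be the left one. Leave it alone.
- wine_bottle: Bystander: a green glass bottle 74 mm across and 200 mm tall, origin at the centre of its underside.
- paint_tin: Bystander: a can 70 mm across and 75 mm tall, origin at the centre of its underside.
- spanner: Bystander: a steel spanner 150 mm long lying on the bench, origin under its middle, its length along x.
- carton: Bystander: a closed cardboard carton 90 x 120 x 80 mm, origin at the centre of its underside.
Not all that is in view belongs to the job. Leave any green look-alike of the bracket alone.

How it is judged (in metres and radians):
On the way:
1. both tabs are through the two slots, end plate against the strip, not yet pushed down (x of bracket in the frame of free_post_seat above -0.004 m and y of bracket in the frame of free_post_seat between -0.005 and 0.005 m and z of bracket in the frame of free_post_seat between 0.01 and 0.035 m), for 0.1 s.
At the end, for the whole second after the job is handed in: Bracket at rest on the empty post, both tabs home in its two slots: face within 4 mm of the strip, within 5 mm of the centre line, origin 11 mm below to 9.5 mm above the nominal seat, upright within 0.08 rad, square within 0.12 rad, catch out (under 1.2 mm) (x of bracket in the frame of free_post_seat between -0.004 and 0.003 m and y of bracket in the frame of free_post_seat between -0.005 and 0.005 m and z of bracket in the frame of free_post_seat between -0.011 and 0.0095 m and angle between bracket's own z axis and vertical below 0.08 rad and angle between the x axis of bracket and the x axis of free_post, either way round below 0.12 rad and value of joint catch below 0.0012 m and linear speed of bracket below 0.01 m/s); the robot touches nothing.
It fails at once if the bracket is forced: its contacts on the empty post add up to more than 75 N (a push of about 25 N on the web) (contact force between bracket and free_post above 75 N).
It fails at once if the robot presses on the other post (contact force between the arm and full_post above 5 N).
It fails at once if the bracket strikes the other post (contact force between bracket and full_post above 10 N).
It fails at once if a bystander (bottle, tin, spanner or carton) is moved over 30 mm (distance of any of wine_bottle, paint_tin, spanner, carton from where it was at the start of the episode above 0.03 m).
It also fails if it takes over 61 s, if anything falls off the work surface, if the arm or the gripper's body presses on something with over 40 N, if the wrist force passes 120 N, or if a joint passes its speed limit or range.

## Working session

There is one attempt and no reset: what is moved stays moved. The work goes in short steps, Python scripts to look and compute and a tool call to move; the robot and the scene stay as the last step left them, time stands still between calls to the robot, and variables do not carry over. Pictures are saved under pics/ and viewed, on a budget of 10 in all, crops included, one or two more only if the job needs it, and the job is handed in when it is done.

Besides the shell and the picture viewer there is one more tool, called after "Emit:" by a JSON object that holds its "op" and its "data", one argument or row to a line. arm_command: Moves the arm, as the interface text tells. Its arguments: {"type":"object","properties":{"rows":{"type":"array","items":{"type":"number"}},"newtons":{"type":"number"}},"required":["rows"]}

```bash
mkdir -p pics
cat > h.py <<'E'
from cell import manip
import numpy as np, cv2
def cam(n):
    c=manip.camera(n); return c
def pts(c):
    z=c["z_map"]; v,u=np.indices(z.shape)
    P=np.stack([(u-c["cx"])/c["fx"]*z,(v-c["cy"])/c["fy"]*z,z,np.ones_like(z)],-1)
    W=(P@np.asarray(c["pose"]).T)[...,:3]; W[z<=0]=np.nan
    return W
E
python3 - <<'E'
from h import *
a=[]
for n in("scene","top"):
    c=cam(n); np.savez(n+".npz",**c); a.append(c["image"]); print(n,c["fx"],np.round(c["pose"],3).tolist())
cv2.imwrite("pics/a.png",cv2.resize(a[0],(800,600)));cv2.imwrite("pics/b.png",cv2.resize(a[1],(800,600)))
print(manip.read_state())
E
```

```text
scene 488.3751962361963 [[-0.718, 0.471, -0.512, 1283.565], [0.695, 0.464, -0.548, 835.47], [-0.02, -0.75, -0.661, 1096.639], [0.0, 0.0, 0.0, 1.0]]
top 370.8954038781897 [[-0.021, -0.987, 0.16, 317.722], [-1.0, 0.022, 0.004, -32.199], [-0.007, -0.159, -0.987, 1051.142], [0.0, 0.0, 0.0, 1.0]]
{'clock': 0.1, 'joints': array([ 1.12637793e+00,  3.00413830e-01,  1.52150897e+00, -3.14220814e-05,
        1.32069901e+00, -6.65799288e-02]), 'qd': array([ 9.09026693e-04, -2.97204595e-03, -1.03837462e-03, -2.71317086e-05,
        2.42985944e-03,  5.96452614e-04]), 'effort': array([ 3.09283256e-03, -5.32644582e+01, -3.53288662e+01,  7.09571620e-02,
        2.33519368e-02, -6.43673411e-05]), 'eef_pos': array([202.80640136, 511.00552283, 215.94824121]), 'eef_rot': array([-3.14056375e+00, -3.81016154e-05,  2.76376196e+00]), 'wrist_force': array([-0.09267385,  0.45295043, -0.2732638 ]), 'moment': array([ 0.01333684,  0.00092171, -0.00760151]), 'finger_gap': 93.92731884797354}
```

View pics/a.png

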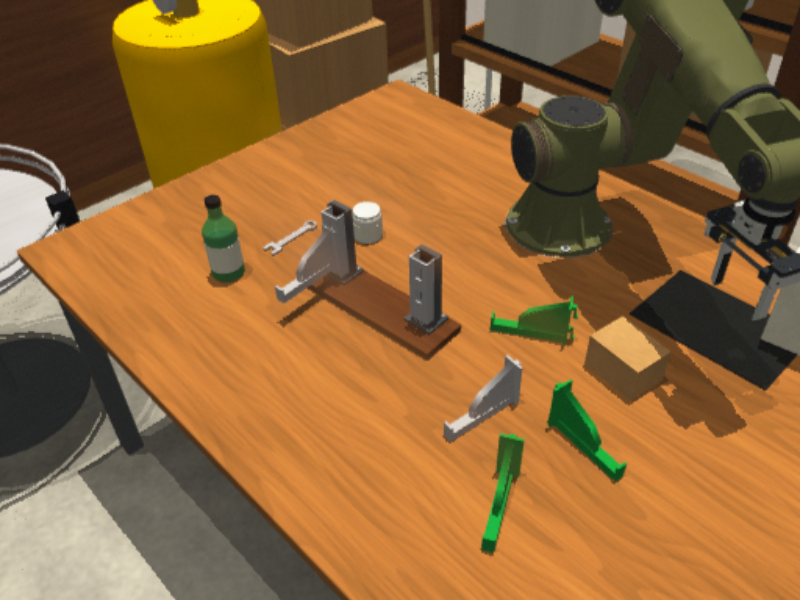

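View pics/b.png

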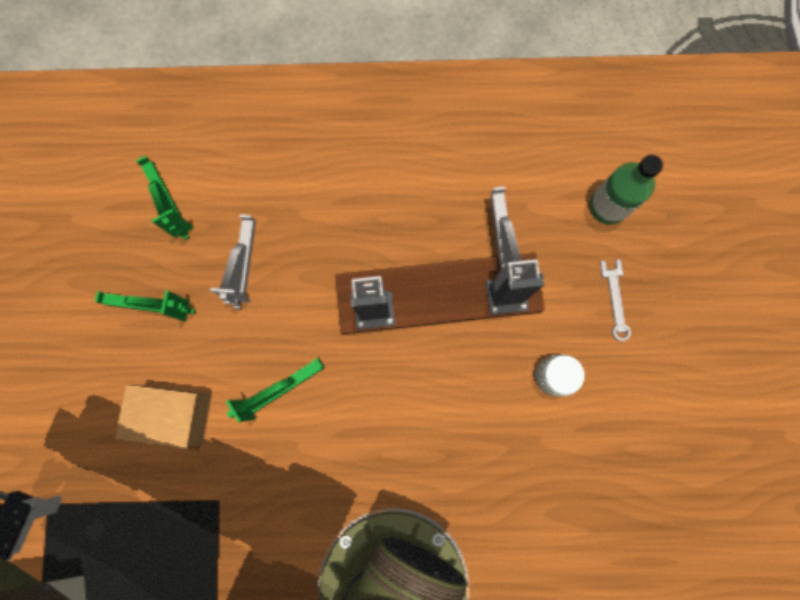

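Top view: steel bracket at about (240,260), free post (370,300), full post (515,285), in 800x600 pixels; the slotted faces look away from the robot (+x). Next I measure with the depth maps.

```bash
cat > m.py <<'E'
from h import *
A=[]
for n in("top","scene"):
    c=dict(np.load(n+".npz")); W=pts(c); hsv=cv2.cvtColor(c["image"],cv2.COLOR_BGR2HSV)
    A.append((W.reshape(-1,3),hsv.reshape(-1,3)))
c=dict(np.load("top.npz")); W=pts(c)
def s(u,v): return np.round(W[int(v/1.5625),int(u/1.5625)],1)
print("bracket",s(240,260),"post",s(370,285),"full",s(520,268),"bench",s(400,150))
def line(p):
    vx,vy,x,y=cv2.fitLine(p.astype(np.float32),cv2.DIST_HUBER,0,.01,.01).ravel(); return np.degrees(np.arctan2(vy,vx)),x,y
b=s(240,260)
for k,(P,H) in enumerate(A):
    g=(H[:,1]<90)&~np.isnan(P[:,0])
    q=P[g&(np.hypot(P[:,0]-b[0],P[:,1]-b[1])<130)&(P[:,2]>8)&(P[:,2]<130)]
    print(k,"n",len(q),"zmax",np.percentile(q[:,2],99.5))
    for lo,hi in((8,28),(28,60),(60,92),(85,110)):
        r=q[(q[:,2]>lo)&(q[:,2]<hi)]
        if len(r)>8:
            rect=cv2.minAreaRect(r[:,:2].astype(np.float32)); print(lo,hi,len(r),np.round(line(r[:,:2]),1),np.round(rect[0]),np.round(rect[1]),round(rect[2],1))
    for nm,o in(("post",s(370,285)),("full",s(520,268))):
        q=P[(np.hypot(P[:,0]-o[0],P[:,1]-o[1])<60)&(P[:,2]>184)&(P[:,2]<205)]
        if len(q)>8:
            rect=cv2.minAreaRect(q[:,:2].astype(np.float32)); print(nm,len(q),np.median(q,0).round(1),np.round(rect[0],1),np.round(rect[1],1),round(rect[2],1))
    # base rail
    q=P[(H[:,1]>90)&(P[:,2]>14)&(P[:,2]<26)&(abs(P[:,1]+60)<260)&(P[:,0]>250)&(P[:,0]<620)]
    if len(q)>50:
        rect=cv2.minAreaRect(q[:,:2].astype(np.float32)); print("rail",len(q),line(q[:,:2]),rect)
E
python3 m.py
```

```text
bracket [565.6 260.7  53.4] post [497.1  25.8 145.1] full [ 519.7 -214.2  145.1] bench [ 7.875e+02 -2.800e+01 -6.000e-01]
0 n 716 zmax 102.51806451456466
8 28 252 [ -4.  579.7 258.7] [568. 262.] [ 26. 165.] 86.4
28 60 180 [ -5.9 553.9 262.3] [572. 261.] [ 25. 165.] 85.3
60 92 204 [ -4.5 535.  265.6] [535. 275.] [95. 38.] 3.8
85 110 126 [ -6.7 512.8 271.6] [513. 276.] [49. 37.] 17.2
post 207 [468.1  25.3 191.4] [479.   24.6] [42.8 51.9] 4.8
full 204 [ 489.  -214.7  191.1] [ 500.1 -214.4] [42.6 52.9] 4.6
rail 3390 (np.float32(-75.720055), np.float32(502.74133), np.float32(-77.35356)) ((448.6561279296875, -50.625640869140625), (495.1370849609375, 257.21966552734375), 89.09716033935547)
1 n 874 zmax 101.62067862777538
8 28 318 [ -9.3 576.6 272.6] [580. 267.] [ 28. 155.] 80.1
28 60 255 [ -9.3 556.7 273.6] [579. 271.] [ 23. 158.] 79.1
60 92 246 [-10.9 537.6 274.7] [539. 276.] [97. 40.] 2.9
85 110 99 [ -9.  513.9 274.7] [512. 275.] [40. 39.] 28.6
post 128 [471.8  28.4 189.3] [480.7  27.3] [46.6 53.9] 8.3
full 90 [ 491.  -211.5  189.3] [ 500.4 -213.1] [46.2 56.2] 2.7
rail 1933 (np.float32(-80.20067), np.float32(516.7002), np.float32(-72.0899)) ((488.8063049316406, -5.82135009765625), (165.63336181640625, 475.48919677734375), 17.4263973236084)
```

Emit:
{"op": "arm_command", "data": {
  "rows": [36, -24, 5, 1.5, 94, 36, -24, 5, 1.5, 94, 36, -24, 5, 1.5, 94, 36, -24, 5, 1.5, 94, 36, -24, 5, 1.5, 94]
}}

```text
clock: 0.72
eef_pos: [383.9, 390.2, 241.4]
eef_rot: [-3.141, -0.0, 2.896]
wrist_force: [0.9, 0.0, -0.3]
finger_gap: 94.1
```

Emit:
{"op": "arm_command", "data": {
  "rows": [36, -24, 5, 1.5, 94, 36, -24, 5, 1.5, 94, 36, -24, 5, 1.5, 94, 36, -24, 5, 1.5, 94, 36, -24, 5, 1.5, 94]
}}

```text
clock: 1.35
eef_pos: [563.9, 270.2, 266.3]
eef_rot: [-3.141, -0.001, 3.026]
wrist_force: [0.1, 0.6, -0.1]
finger_gap: 93.6
```

Emit:
{"op": "arm_command", "data": {
  "rows": [0, 0, 0, 0, 94, 0, 0, 0, 0, 94, 0, 0, 0, 0, 94]
}}

```text
clock: 1.72
eef_pos: [562.1, 271.9, 266.4]
eef_rot: [-3.142, -0.0, 3.027]
wrist_force: [-0.5, -1.1, 0.0]
finger_gap: 94.2
```

Run:
```python
from h import *
st=manip.read_state(); print(st["eef_pos"],st["eef_rot"],st["wrist_force"])
c=cam("wrist"); np.savez("w1.npz",**c); print(np.round(c["pose"],3).tolist(),c["fx"])
cv2.imwrite("pics/c.png",c["image"])
W=pts(c).reshape(-1,3); H=cv2.cvtColor(c["image"],cv2.COLOR_BGR2HSV).reshape(-1,3)
q=W[(H[:,1]<90)&(W[:,2]>8)&(W[:,2]<110)&(abs(W[:,0]-580)<110)&(abs(W[:,1]-267)<60)]
for lo,hi in((14,26),(26,45),(45,64),(62,110),(92,110)):
    r=q[(q[:,2]>lo)&(q[:,2]<hi)]
    if len(r)>8:
        rect=cv2.minAreaRect(r[:,:2].astype(np.float32)); L=cv2.fitLine(r[:,:2].astype(np.float32),cv2.DIST_HUBER,0,.01,.01).ravel()
        print(lo,hi,len(r),np.degrees(np.arctan2(L[1],L[0])).round(2),L[2:].round(1),np.round(rect[0],1),np.round(rect[1],1),round(rect[2],1))
```

```text
[562.12439556 271.92684579 266.41776795] [-3.14153434e+00 -2.56108684e-04  3.02662868e+00] [-0.4543285  -1.12655398  0.0043437 ]
[[0.114, 0.967, 0.226, 496.961], [0.993, -0.111, -0.027, 280.15], [-0.001, 0.227, -0.974, 434.329], [0.0, 0.0, 0.0, 1.0]] 279.6361490353026
14 26 608 -10.66 [595.9 266.2] [578.8 264.7] [ 18.8 143.1] 83.5
26 45 102 -9.09 [622.7 260.5] [577.3 266.3] [ 37.2 154.4] 83.2
45 64 58 5.01 [586.2 263.3] [546.7 262.1] [97.6 11.9] 2.0
62 110 795 -7.41 [530.4 270.6] [534.3 276.1] [96.5 39.6] 3.9
92 110 322 83.27 [503.2 273.9] [503.1 274.6] [31.5 30.3] 37.4
```

View pics/c.png

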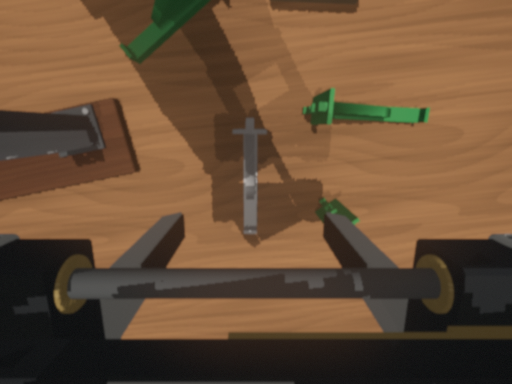

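Wrist view: bracket upright in the image, plate top at about (250,131), web running down column 251 to the arm end at (250,232); it is nearly in line with the tool.

Run:
```python
from h import *
c=dict(np.load("w1.npz"))
W=pts(c).reshape(-1,3); H=cv2.cvtColor(c["image"],cv2.COLOR_BGR2HSV).reshape(-1,3)
q=W[(H[:,1]<90)&(W[:,2]>14)&(W[:,2]<110)&(abs(W[:,0]-580)<110)&(abs(W[:,1]-267)<60)]
a=np.radians(-6.8); e=np.array([np.cos(a),np.sin(a)]); n=np.array([-e[1],e[0]]); o=np.array([562.1,271.9])
s=(q[:,:2]-o)@e; t=(q[:,:2]-o)@n
def p(nm,m): 
    print(nm,m.sum(),"s",np.percentile(s[m],[2,50,98]).round(1),"t",np.percentile(t[m],[2,50,98]).round(1),"z",np.median(q[m,2]).round(1))
top=q[:,2]>95
p("top all",top); tm=np.median(t[top])
p("plate wings",top&(abs(t-tm)>8)); p("plate ctr",top&(abs(t-tm)<5))
for lo,hi in((-50,-30),(-30,-10),(-10,10),(10,25)): p("web %d"%lo,(q[:,2]>55)&(s>lo)&(s<hi)&(abs(t-tm)<15)&(q[:,2]<95))
for lo,hi in((30,50),(50,70),(70,110)): p("arm %d"%lo,(q[:,2]>14)&(s>lo)&(s<hi))
p("arm end",(q[:,2]>29)&(s>60))
# tophalf of post from scene and top at various z for faces
```

```text
top all 200 s [-61.  -58.6 -49.2] t [-23.8  -5.1  13.7] z 99.2
plate wings 87 s [-61.  -59.7 -57.5] t [-24.9   3.1  14.8] z 99.9
plate ctr 92 s [-61.  -55.7 -49.2] t [-9.9 -5.1 -0.4] z 97.2
web -50 153 s [-49.2 -39.4 -30.5] t [-10.2  -4.1   0.9] z 90.5
web -30 148 s [-29.3 -20.  -10.3] t [-10.5  -4.7   1. ] z 82.1
web -10 125 s [-9.  -0.1  9.9] t [-10.8  -5.5  -0.2] z 73.5
web 10 73 s [11.  17.1 24.8] t [-10.9  -5.6  -0.2] z 66.4
arm 30 126 s [31.  40.4 49.8] t [-14.1  -4.5   4.4] z 20.0
arm 50 157 s [51.  59.8 69.4] t [-14.1  -4.8   4.5] z 19.7
arm 70 232 s [70.7 84.7 92.7] t [-14.2  -4.8   4.6] z 20.5
arm end 62 s [88.1 89.3 92.9] t [-13.7  -4.6   4.5] z 35.2
```

Emit:
{"op": "arm_command", "data": {
  "rows": [1.2, -2.5, -50, 0, 60, 1.2, -2.5, -50, 0, 50, 0, 0, -50, 0, 40, 0, 0, -40, 0, 40, 0, 0, 0, 0, 40]
}}

```text
clock: 2.4
eef_pos: [563.6, 266.1, 74.1]
eef_rot: [-3.139, -0.004, 3.026]
wrist_force: [0.6, 0.8, -0.1]
finger_gap: 47.3
```

Emit:
{"op": "arm_command", "data": {
  "rows": [0, 0, -16, 0, 40, 0, 0, -16, 0, 40, 0, 0, 0, 0, 40, 0, 0, 0, 0, 40]
}}

```text
clock: 2.9
eef_pos: [565.6, 266.3, 45.0]
eef_rot: [3.141, 0.001, 3.026]
wrist_force: [0.8, -0.4, 0.4]
finger_gap: 40.0
```

Emit:
{"op": "arm_command", "data": {
  "rows": [0, 0, 0, 0, 16, 0, 0, 0, 0, 14, 0, 0, 0, 0, 0, 0, 0, 0, 0, 0, 0, 0, 0, 0, 0],
  "newtons": 60
}}

```text
clock: 3.52
eef_pos: [565.4, 266.2, 44.6]
eef_rot: [3.141, 0.0, 3.026]
wrist_force: [-1.1, 0.4, 2.8]
finger_gap: 11.5
```

Emit:
{"op": "arm_command", "data": {
  "rows": [0, 0, 0, 0, 0, 0, 0, 0, 0, 0]
}}

```text
clock: 3.78
eef_pos: [565.3, 266.2, 44.6]
eef_rot: [3.142, 0.0, 3.026]
wrist_force: [-0.6, -0.4, 2.9]
finger_gap: 11.4
```

Run:
```python
from h import *
st=manip.read_state(); print(st)
```

```text
{'clock': 3.775, 'joints': array([ 3.81515095e-01,  6.43822045e-01,  1.44265083e+00, -5.56548505e-05,
        1.05496293e+00, -1.07325670e+00]), 'qd': array([ 0.0010635 ,  0.00147747, -0.00021929, -0.00120259,  0.00114241,
       -0.00127826]), 'effort': array([ 1.82600473e-01, -6.50474095e+01, -2.99780613e+01,  5.48707566e-02,
       -1.96942384e-01, -7.87018449e-02]), 'eef_pos': array([565.3343887 , 266.21732196,  44.58918492]), 'eef_rot': array([3.14156034e+00, 1.60940813e-04, 3.02559557e+00]), 'wrist_force': array([-0.6044792 , -0.35829913,  2.9169968 ]), 'moment': array([-0.15396127,  0.14451921, -0.05180698]), 'finger_gap': 11.400111705752263}
```

Emit:
{"op": "arm_command", "data": {
  "rows": [0, 0, 8, 0, 0, 0, 0, 20, 0, 0, 0, 0, 26, 0, 0, 0, 0, 26, 0, 0, 0, 0, 0, 0, 0]
}}

```text
clock: 4.4
eef_pos: [566.2, 266.6, 127.3]
eef_rot: [3.139, 0.004, 3.026]
wrist_force: [0.1, 0.2, -5.6]
finger_gap: 11.9
```

Run:
```python
from h import *
st=manip.read_state(); print(st["eef_pos"],st["wrist_force"],st["moment"],st["finger_gap"])
c=dict(np.load("scene.npz"));im=c["image"]
cr=im[145:225,245:305]; cv2.imwrite("pics/d.png",cv2.resize(cr,None,fx=7.5,fy=7.5,interpolation=cv2.INTER_CUBIC))
W=pts(c); q=W[150:215,255:292].reshape(-1,3)
# face: scan-lines of depth points in aligned frame
a=np.radians(5.0); ex=np.array([np.cos(a),np.sin(a)]); n=np.array([-ex[1],ex[0]]); o=np.array([500.,25.])
s=(q[:,:2]-o)@ex; t=(q[:,:2]-o)@n; z=q[:,2]
for lo in range(30,190,20):
    m=(z>lo)&(z<lo+20)&(s>-60)&(s<40)&(abs(t)<40)
    f=m&(abs(t-2)<14)
    print(lo,m.sum(),"s",np.percentile(s[f],[5,25,50,75,95]).round(1),"t",np.percentile(t[m],[2,98]).round(1))
m=(z>40)&(z<185)&(s>-60)&(s<40)&(abs(t)<18)
s0=np.median(s[m]); k=m&(abs(s-s0)<5); A=np.polyfit(t[k],s[k],1); print("face s",s0,A,"tilt deg",np.degrees(np.arctan(A[0])))
```

```text
[566.19243465 266.60676178 127.26222146] [ 0.05283955  0.15904751 -5.59909452] [-0.02915798 -0.03485091  0.01147452] 11.94437466247369
30 76 s [-3.2 -1.3 -0.7  1.9  4.1] t [-15.5  30. ]
50 108 s [-2.4 -1.   0.   0.7  2.2] t [-19.5  30.4]
70 107 s [-8.1 -1.6  0.3  1.9  3.7] t [-20.   31.2]
90 87 s [-4.7 -2.6 -0.5  1.3  2.6] t [-17.6  31.5]
110 103 s [-3.6 -1.1  0.2  0.6  1.9] t [-19.8  28.9]
130 119 s [-3.4 -2.  -0.3  1.3  2.2] t [-19.2  29.9]
150 104 s [-30.2 -24.   -0.8   0.9   2.4] t [-18.1  29.6]
170 187 s [-33.5 -29.7 -24.3   0.2   1.9] t [-19.9  30. ]
face s -0.5936510599720021 [-0.00199001  0.00157152] tilt deg -0.11401874325004359
```

View pics/d.png

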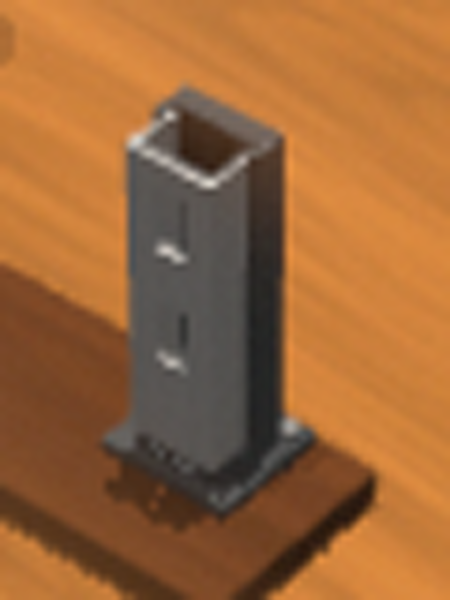

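Crop shows the free post's face with bright slot sills at crop px (172,252) and (172,358); strip top front edge runs (133,140)-(208,185). I cast these onto the face plane.

```bash
cat >> h.py <<'E'
aF=np.radians(5.0); EX=np.array([np.cos(aF),np.sin(aF),0]); NY=np.array([-EX[1],EX[0],0]); O=np.array([500.,25.,0])
def ray(c,u,v,s=0.):
    """pixel -> (t,z) on the plane s=const of the post's frame"""
    T=np.asarray(c["pose"]); d=T[:3,:3]@[(u-c["cx"])/c["fx"],(v-c["cy"])/c["fy"],1]; p=T[:3,3]
    k=(s-(p-O)@EX)/(d@EX); X=p+k*d; return round((X-O)@NY,1),round(X[2],1)
E
python3 - <<'E'
from h import *
c=dict(np.load("scene.npz")); g=cv2.cvtColor(c["image"],cv2.COLOR_BGR2GRAY).astype(int)
print(g[174:184,262:275]);print(g[188:198,262:275]);print(g[163:172,262:275])
f=lambda x,y:(245+(x+.5)/7.5-.5,145+(y+.5)/7.5-.5)
for nm,x,y in(("up sill",172,252),("low sill",172,358),("up sill L",158,247),("up sill R",186,260),("low L",158,352),("low R",186,365),("topL",133,140),("topR",210,187),("edgeL mid",131,300),("edgeR mid",246,330),("darkslot top",183,198),("dark top lo",183,312)):
    print(nm,ray(c,*f(x,y)))
W=pts(c)
E
```

```text
[[ 85  87  86  85  82  82  84  71  88  85  88  83  82]
 [ 85  88  88  85  83  83  81  70  87  86  89  82  84]
 [ 86  86  87  85  89  84  82  70  87  87  86  85  84]
 [ 86  86  86  91 128 124  95  67  85  86  88  83  84]
 [ 86  86  85 101 173 198 144  86  86  86  87  85  82]
 [ 86  87  86  86  87 101 173 143  86  86  88  84  81]
 [ 85  86  87  87  87  86  87  83  85  86  88  83  83]
 [ 88  87  86  87  85  86  87  87  86  86  88  82  83]
 [100  85  86  87  84  86  88  85  87  87  86  82  81]
 [100  87  87  88  85  86  86  87  86  87  87  82  82]]
[[100  85  86  86  80  82  80  54  85  84  85  82  82]
 [ 97  85  86  85  82  81  79  54  84  85  86  82  83]
 [ 86  84  86  86  83  82  81  57  84  85  85  82  82]
 [ 86  84  86  87 101  86  83  71  85  84  86  84  82]
 [ 86  84  85  91 141 127 109  87  84  84  87  84  82]
 [ 85  85  86  86  97 171 168 108  85  85  86  81  81]
 [ 84  86  85  86  86  84  92 113  85  85  85  82  82]
 [ 84  84  86  87  85  86  85  85  85  84  85  83  81]
 [ 84  84  85  87  85  87  87  87  84  85  86  83  82]
 [ 85  86  86  87  86  85  86  86  84  85  85  84  83]
[... 352 characters left out ...]
7  85  87  87  92 145 204 198 110]
 [ 86  85  87  85  84  87  87  87  87  85  87  85  86]
 [ 86  86  88  84  84  85  85  83  88  87  86  86  84]]
up sill (np.float64(3.7), np.float64(145.7))
low sill (np.float64(2.9), np.float64(88.0))
up sill L (np.float64(-3.7), np.float64(144.3))
up sill R (np.float64(11.1), np.float64(145.5))
low L (np.float64(-4.7), np.float64(87.0))
low R (np.float64(10.5), np.float64(88.5))
topL (np.float64(-15.8), np.float64(193.2))
topR (np.float64(23.9), np.float64(189.8))
edgeL mid (np.float64(-18.9), np.float64(107.6))
edgeR mid (np.float64(42.3), np.float64(125.6))
darkslot top (np.float64(9.9), np.float64(177.0))
dark top lo (np.float64(9.2), np.float64(116.7))
```

Emit:
{"op": "arm_command", "data": {
  "rows": [20, -20, 0, 2.4, 0, 8, -35, 0, 2.4, 0, 0, -45, 0, 2.4, 0, 0, -45, 0, 2.4, 0, 0, -45, 0, 2.2, 0]
}}

```text
clock: 5.03
eef_pos: [592.7, 74.8, 123.5]
eef_rot: [3.142, -0.001, -3.05]
wrist_force: [0.7, -0.7, -4.9]
finger_gap: 11.2
```

Emit:
{"op": "arm_command", "data": {
  "rows": [0, -25, 0, 0, 0, 0, -15, 0, 0, 0, 0, 0, 0, 0, 0, 0, 0, 0, 0, 0, 0, 0, 0, 0, 0]
}}

```text
clock: 5.65
eef_pos: [593.2, 37.1, 124.3]
eef_rot: [3.142, -0.0, -3.051]
wrist_force: [-0.0, -0.3, -4.2]
finger_gap: 11.3
```

Run:
```python
from h import *
st=manip.read_state(); print(st["eef_pos"],st["eef_rot"],st["wrist_force"],st["moment"])
a=[]
for n in("scene","top","wrist"):
    c=cam(n); np.savez(n+"2.npz",**c); a.append(c["image"])
s=cv2.resize(a[0][130:250,230:340],None,fx=4.5,fy=4.5,interpolation=cv2.INTER_CUBIC)
t=cv2.resize(a[1][100:230,190:290],None,fx=4.15,fy=4.15,interpolation=cv2.INTER_CUBIC)
w=cv2.resize(a[2],(340,255)); 
M=np.zeros((600,800,3),np.uint8)
s=cv2.resize(s,(400,int(400*s.shape[0]/s.shape[1]))); t=cv2.resize(t,(400,int(400*t.shape[0]/t.shape[1])))
print(s.shape,t.shape)
h=min(600,s.shape[0]); M[:h,:400]=s[:h]; h=min(600,t.shape[0]); M[:h,400:]=t[:h]
cv2.imwrite("pics/e.png",M); cv2.imwrite("pics/w2.png",a[2])
```

```text
[593.22572586  37.13192002 124.32771846] [ 3.14150107e+00 -1.78273804e-04 -3.05051034e+00] [-0.04429209 -0.34766381 -4.23873915] [ 0.03330011 -0.06086743  0.00900542]
(436, 400, 3) (520, 400, 3)
```

View pics/e.png

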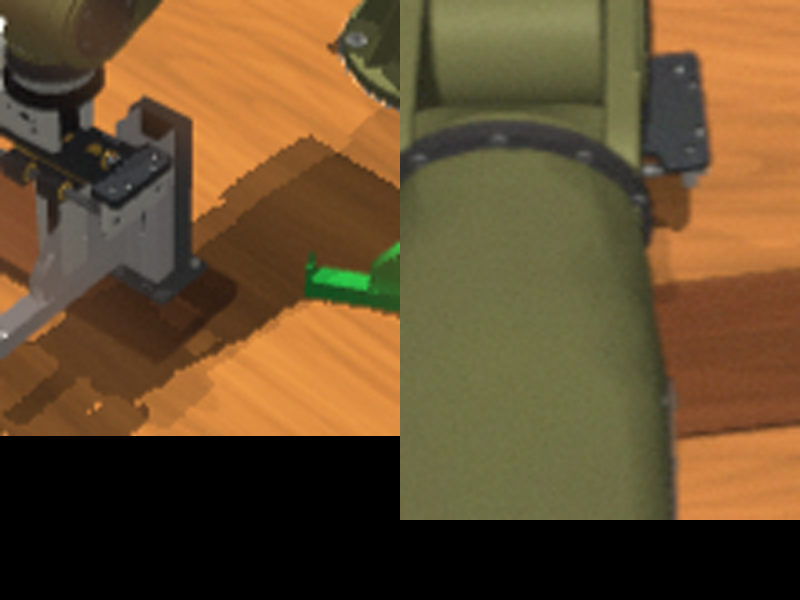

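View pics/w2.png

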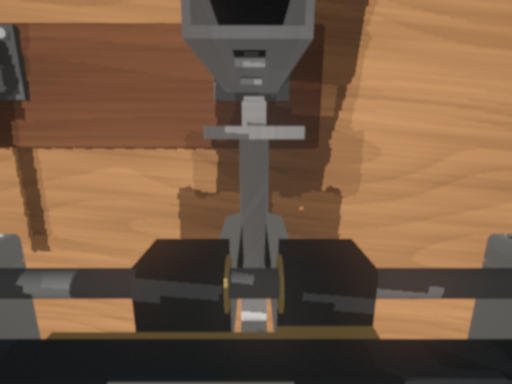

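Wrist view shows both: slots at about (250,58) and (251,82), tab at (254,105), plate (205-305,131). I compare the lateral positions in this same view.

Run:
```python
from h import *
c=dict(np.load("wrist2.npz")); g=cv2.cvtColor(c["image"],cv2.COLOR_BGR2GRAY).astype(int)
for r in(63,82,105,110): print(r,list(zip(range(226,276),g[r,226:276])) if 0 else (r,g[r,226:276].tolist()))
W=pts(c); L=np.stack([(W-O)@EX,(W-O)@NY,W[...,2]],-1)
for r in(36,45,63,75,82,90,100,108,115,126,131,136,160,200):
    print(r,[L[r,u].round(1).tolist() for u in(235,251,254,266)])
# edges of plate
for r in(129,132): 
    m=np.abs(L[r,:,2]-np.nanmedian(L[r,215:235,2]))<8; u=np.where(m[190:320])[0]+190; print("plate",r,u.min(),u.max(),L[r,u.min()],L[r,u.max()])
for r in(150,170,190,205):
    m=(L[r,:,2]>130); u=np.where(m[225:285])[0]+225; print("web",r,u.min(),u.max(),L[r,u.min()].round(1),L[r,u.max()].round(1))
for r in(20,28,34): 
    m=(L[r,:,2]>120); u=np.where(m[150:350])[0]+150; print("post",r,u.min(),u.max(),L[r,u.min()].round(1),L[r,u.max()].round(1))
```

```text
63 (63, [86, 86, 86, 86, 85, 86, 85, 87, 95, 104, 108, 109, 108, 109, 108, 109, 119, 133, 139, 140, 140, 142, 143, 142, 140, 137, 136, 136, 136, 138, 139, 139, 140, 139, 136, 131, 128, 128, 120, 104, 90, 87, 87, 85, 84, 84, 84, 83, 84, 83])
82 (82, [84, 84, 85, 84, 85, 85, 85, 85, 84, 84, 85, 85, 85, 88, 97, 104, 107, 107, 107, 106, 107, 107, 107, 109, 108, 109, 109, 119, 133, 142, 144, 144, 144, 143, 140, 126, 106, 91, 87, 88, 87, 86, 86, 87, 86, 86, 86, 86, 87, 87])
105 (105, [58, 59, 58, 59, 57, 59, 58, 58, 56, 52, 49, 48, 49, 51, 65, 98, 131, 144, 145, 146, 146, 146, 146, 146, 145, 145, 145, 146, 145, 145, 145, 145, 144, 145, 145, 145, 145, 144, 143, 131, 100, 65, 49, 47, 46, 47, 47, 48, 47, 50])
110 (110, [59, 57, 58, 57, 57, 58, 58, 56, 56, 52, 50, 49, 49, 50, 62, 97, 129, 141, 143, 143, 143, 143, 143, 143, 143, 143, 143, 143, 142, 143, 143, 143, 142, 142, 143, 142, 142, 142, 140, 127, 93, 60, 48, 48, 49, 48, 48, 49, 49, 48])
36 [[-1.2, -2.3, 188.5], [-1.1, 3.1, 188.7], [-1.0, 4.1, 189.0], [-0.9, 8.1, 189.6]]
45 [[-0.0, -2.7, 182.0], [-0.2, 3.1, 181.4], [-0.1, 4.1, 181.7], [-0.
[... 929 characters left out ...]
 [42.5, 9.4, 173.5]]
200 [[106.7, -15.8, -0.6], [62.1, 3.0, 165.8], [62.4, 4.4, 164.9], [62.2, 10.0, 165.6]]
plate 129 203 304 [ 29.6303549  -15.80363447 179.57827134] [ 29.48320949  24.01640952 179.1391533 ]
plate 132 203 304 [ 30.80875314 -16.03535014 178.51549415] [ 30.62634361  23.92705165 179.94231492]
web 150 239 267 [ 38.1  -1.9 175.5] [ 38.1   9.7 175.6]
web 170 240 267 [ 47.   -1.7 172.1] [ 47.   10.  171.8]
web 190 241 266 [ 56.9  -1.6 167.6] [ 56.8   9.9 167.9]
web 205 241 266 [ 65.4  -1.8 163. ] [ 65.4  10.2 163. ]
post 20 182 313 [ -5.9 -19.8 188.8] [ -6.   23.8 188.7]
post 28 182 313 [ -3.2 -19.8 189.7] [ -3.7  23.9 188.5]
post 34 182 312 [ -1.6 -20.  188.9] [ -1.7  23.5 189.1]
```

Emit:
{"op": "arm_command", "data": {
  "rows": [0.2, -2, 1.5, 0, 0, -5, -0.4, 0, 0, 0, -5, -0.4, 0, 0, 0, 0, 0, 0, 0, 0, 0, 0, 0, 0, 0]
}}

```text
clock: 6.42
eef_pos: [583.5, 33.4, 126.0]
eef_rot: [-3.142, 0.0, -3.052]
wrist_force: [-0.2, -0.1, -4.0]
finger_gap: 11.6
```

```bash
cat > chk.py <<'E'
from h import *
import sys
st=manip.read_state(); p=st["eef_pos"]-O; print("tcp s,t,z",(p@EX).round(2),(p@NY).round(2),p[2].round(2),"yaw",np.degrees(st["eef_rot"][2]).round(2),"F",(st["wrist_force"]@np.array([EX,NY,[0,0,1]]).T).round(1),"M",st["moment"].round(2))
c=cam("wrist"); np.savez("w3.npz",**c)
W=pts(c); L=np.stack([(W-O)@EX,(W-O)@NY,W[...,2]],-1).reshape(-1,3)
s,t,z=L.T
def p(n,m): print(n,m.sum(),np.percentile(s[m],[3,50,97]).round(1),np.percentile(t[m],[2,50,98]).round(1),np.percentile(z[m],[10,50,90]).round(1)) if m.sum()>3 else print(n,m.sum())
p("sill up",(abs(t-2)<5)&(s<-1)&(s>-3.5)&(z>130)&(z<155)); p("sill lo",(abs(t-2)<5)&(s<-1)&(s>-3.5)&(z>70)&(z<95))
p("sill up2",(abs(t-2)<5)&(s<-.8)&(s>-1.8)&(z>130)&(z<155)); p("sill up3",(abs(t-2)<5)&(s<-1.8)&(s>-3.3)&(z>130)&(z<155))
p("post",(abs(t-2)<40)&(s<-3)&(s>-8)&(z>185)&(z<196))
sf=(st["eef_pos"]-O)@EX-65
tb=z>100
p("tab",(s>sf-12)&(s<sf-2)&(abs(t-2)<9)&(z>160)&(z<180))
p("plate",(s>sf-1)&(s<sf+7)&(abs(t-2)<30)&(z>172)&(z<190))
p("web",(s>sf+8)&(s<sf+40)&(abs(t-2)<12)&(z>140)&(z<185))
E
python3 chk.py
```

```text
tcp s,t,z 83.94 1.08 126.05 yaw -174.85 F [-0.2 -0.  -4. ] M [ 0.07 -0.08 -0.04]
sill up 105 [-3.4 -2.3 -1. ] [-2.9  1.7  6.8] [142.1 142.9 143.7]
sill lo 28 [-3.3 -2.9 -2.4] [-2.6  2.1  6.7] [82.2 83.  83.7]
sill up2 40 [-1.5 -1.2 -0.9] [-2.9  1.9  6.8] [142.  143.1 143.6]
sill up3 68 [-3.3 -2.5 -1.8] [-2.9  1.7  6.8] [142.2 142.9 143.7]
post 733 [-7.6 -4.  -3.1] [-19.7   0.6  23.5] [188.  188.8 189.7]
tab 503 [ 8.8 12.8 16.8] [-3.3  1.7  6.2] [173.2 174.1 174.9]
plate 1517 [18.4 21.1 25.2] [-17.6   1.7  20.7] [178.8 181.  181.8]
web 1715 [27.7 40.9 57.6] [-4.2  1.4  7.3] [165.7 171.6 176.5]
```

Emit:
{"op": "arm_command", "data": {
  "rows": [0, 0.3, -0.8, 0, 0, -4, -0.35, 0, 0, 0, 0, 0, 0, 0, 0, -1, -0.1, 0, 0, 0, -1, -0.1, 0, 0, 0]
}}

```text
clock: 7.1
eef_pos: [577.4, 33.1, 125.2]
eef_rot: [-3.142, 0.0, -3.052]
wrist_force: [-0.1, 1.0, -3.8]
finger_gap: 11.8
```

Emit:
{"op": "arm_command", "data": {
  "rows": [-1, -0.1, 0, 0, 0, -1, -0.1, 0, 0, 0, 0, 0, 0, 0, 0]
}}

```text
clock: 7.48
eef_pos: [575.4, 32.9, 125.1]
eef_rot: [-3.142, -0.0, -3.052]
wrist_force: [0.5, -0.5, -5.0]
finger_gap: 11.6
```

```bash
python3 chk.py
```

```text
tcp s,t,z 75.84 1.34 125.14 yaw -174.85 F [ 0.5 -0.5 -5. ] M [ 0.02 -0.04  0.03]
sill up 40 [-2.  -1.7 -1.4] [-2.9  1.7  6.3] [150.6 151.2 151.9]
sill lo 0
sill up2 20 [-1.5 -1.5 -1.4] [-2.7  1.7  6.1] [150.7 151.2 151.9]
sill up3 20 [-2.  -1.9 -1.9] [-2.7  1.7  6.1] [150.5 151.2 151.9]
post 711 [-7.7 -3.9 -3. ] [-19.8   1.9  23.4] [188.  188.9 189.7]
tab 608 [-0.3  3.9  8.7] [-5.9  1.7  9.7] [172.3 173.3 175.3]
plate 1518 [10.3 13.1 17.1] [-17.3   2.   20.9] [178.  180.1 181. ]
web 1721 [19.6 32.8 49.5] [-3.9  1.6  7.6] [164.8 170.8 175.5]
```

Emit:
{"op": "arm_command", "data": {
  "rows": [-1, -0.1, 0, 0, 0, -1, -0.1, 0, 0, 0, -1, -0.1, 0, 0, 0, -1, -0.1, 0, 0, 0, 0, 0, 0, 0, 0]
}}

```text
clock: 8.15
eef_pos: [571.4, 32.5, 125.2]
eef_rot: [-3.142, 0.0, -3.052]
wrist_force: [-0.5, 0.0, -4.7]
finger_gap: 11.6
```

Emit:
{"op": "arm_command", "data": {
  "rows": [-1, -0.1, 0, 0, 0, -1, -0.1, 0, 0, 0, -1, -0.1, 0, 0, 0, -1, -0.1, 0, 0, 0, 0, 0, 0, 0, 0]
}}

```text
clock: 8.78
eef_pos: [567.4, 32.1, 125.1]
eef_rot: [-3.142, -0.0, -3.052]
wrist_force: [0.1, -0.0, -4.9]
finger_gap: 12.2
```

```bash
python3 chk.py
```

```text
tcp s,t,z 67.77 1.24 125.14 yaw -174.85 F [ 0.1 -0.  -4.9] M [ 0.06 -0.04  0.02]
sill up 0
sill lo 0
sill up2 0
sill up3 0
post 630 [-7.7 -4.  -3. ] [-19.7   4.   23.6] [188.  188.9 189.8]
tab 224 [-7.3 -5.7  0.6] [-3.1  1.7  8.1] [172.3 173.1 174. ]
plate 1510 [2.3 5.  9. ] [-17.5   1.9  20.8] [178.  180.1 181. ]
web 1714 [11.5 24.8 41.4] [-4.1  1.5  7.5] [164.8 170.8 175.7]
```

Both tabs are going in freely; about 2.5 mm remain. I continue in 0.5 mm steps to touch.

Emit:
{"op": "arm_command", "data": {
  "rows": [-0.5, 0, 0, 0, 0, -0.5, 0, 0, 0, 0, -0.5, 0, 0, 0, 0, 0, 0, 0, 0, 0]
}}

```text
clock: 9.32
eef_pos: [565.9, 32.1, 125.1]
eef_rot: [-3.142, -0.0, -3.052]
wrist_force: [0.2, -0.2, -4.5]
finger_gap: 11.5
```

Emit:
{"op": "arm_command", "data": {
  "rows": [-0.5, 0, 0, 0, 0, 0, 0, 0, 0, 0]
}}

```text
clock: 9.57
eef_pos: [565.5, 32.2, 125.2]
eef_rot: [-3.142, 0.0, -3.052]
wrist_force: [0.5, -0.3, -4.8]
finger_gap: 12.1
```

Emit:
{"op": "arm_command", "data": {
  "rows": [-0.4, 0, 0, 0, 0, 0, 0, 0, 0, 0]
}}

```text
clock: 9.82
eef_pos: [565.1, 32.2, 125.1]
eef_rot: [-3.142, -0.0, -3.052]
wrist_force: [-0.4, -0.3, -4.2]
finger_gap: 11.6
```

Emit:
{"op": "arm_command", "data": {
  "rows": [-0.3, 0, 0, 0, 0, 0, 0, 0, 0, 0]
}}

```text
clock: 10.07
eef_pos: [564.9, 32.1, 125.2]
eef_rot: [-3.142, 0.0, -3.052]
wrist_force: [0.9, 0.4, -5.5]
finger_gap: 11.5
```

Emit:
{"op": "arm_command", "data": {
  "rows": [-0.3, 0, 0, 0, 0, 0, 0, 0, 0, 0]
}}

```text
clock: 10.32
eef_pos: [564.9, 32.1, 125.2]
eef_rot: [-3.141, 0.001, -3.052]
wrist_force: [5.4, -1.0, -6.3]
finger_gap: 11.4
```

Emit:
{"op": "arm_command", "data": {
  "rows": [-0.3, 0, 0, 0, 0, 0, 0, 0, 0, 0]
}}

```text
clock: 10.58
eef_pos: [564.9, 32.1, 125.3]
eef_rot: [-3.141, 0.002, -3.052]
wrist_force: [8.0, 0.2, -7.8]
finger_gap: 11.6
```

Emit:
{"op": "arm_command", "data": {
  "rows": [0.7, 0, 0, 0, 0, 0, 0, -1, 0, 0, 0, 0, -1, 0, 0, 0, 0, -1, 0, 0, 0, 0, 0, 0, 0]
}}

```text
clock: 11.2
eef_pos: [564.9, 32.2, 122.0]
eef_rot: [3.142, -0.0, -3.052]
wrist_force: [1.9, 0.7, -5.2]
finger_gap: 12.0
```

Emit:
{"op": "arm_command", "data": {
  "rows": [0, 0, -1, 0, 0, 0, 0, -1, 0, 0, 0, 0, 0, 0, 0]
}}

```text
clock: 11.58
eef_pos: [564.9, 32.1, 120.0]
eef_rot: [3.142, -0.0, -3.052]
wrist_force: [1.9, 0.6, -6.0]
finger_gap: 11.5
```

Emit:
{"op": "arm_command", "data": {
  "rows": [0, 0, -1, 0, 0, 0, 0, 0, 0, 0]
}}

```text
clock: 11.82
eef_pos: [564.8, 32.1, 119.0]
eef_rot: [-3.142, -0.0, -3.052]
wrist_force: [1.6, -0.2, -5.3]
finger_gap: 11.4
```

Emit:
{"op": "arm_command", "data": {
  "rows": [0, 0, -1, 0, 0, 0, 0, 0, 0, 0]
}}

```text
clock: 12.08
eef_pos: [564.9, 32.2, 118.2]
eef_rot: [-3.142, 0.0, -3.052]
wrist_force: [1.8, 0.3, -3.0]
finger_gap: 11.7
```

Emit:
{"op": "arm_command", "data": {
  "rows": [0, 0, -1, 0, 0, 0, 0, 0, 0, 0]
}}

```text
clock: 12.32
eef_pos: [565.2, 32.2, 117.4]
eef_rot: [-3.142, 0.001, -3.052]
wrist_force: [2.6, 0.2, -0.4]
finger_gap: 12.0
```

Emit:
{"op": "arm_command", "data": {
  "rows": [0, 0, -1, 0, 0, 0, 0, 0, 0, 0]
}}

```text
clock: 12.58
eef_pos: [565.1, 32.2, 116.3]
eef_rot: [-3.142, 0.001, -3.052]
wrist_force: [4.1, 1.1, 0.5]
finger_gap: 11.7
```

Emit:
{"op": "arm_command", "data": {
  "rows": [0, 0, -1, 0, 0, 0, 0, 0, 0, 0]
}}

```text
clock: 12.82
eef_pos: [565.0, 32.1, 115.2]
eef_rot: [-3.142, 0.0, -3.052]
wrist_force: [4.4, 0.4, 2.2]
finger_gap: 12.0
```

Emit:
{"op": "arm_command", "data": {
  "rows": [0, 0, -1, 0, 0, 0, 0, -1, 0, 0, 0, 0, 0, 0, 0]
}}

```text
clock: 13.2
eef_pos: [565.0, 32.1, 113.1]
eef_rot: [-3.142, 0.0, -3.052]
wrist_force: [4.3, 0.5, 1.2]
finger_gap: 11.6
```

Emit:
{"op": "arm_command", "data": {
  "rows": [0, 0, -1, 0, 0, 0, 0, -1, 0, 0, 0, 0, 0, 0, 0]
}}

```text
clock: 13.58
eef_pos: [564.9, 32.2, 110.7]
eef_rot: [3.142, -0.0, -3.052]
wrist_force: [6.6, 0.9, -2.9]
finger_gap: 11.8
```

Emit:
{"op": "arm_command", "data": {
  "rows": [0, 0, -1, 0, 0, 0, 0, -1, 0, 0, 0, 0, 0, 0, 0]
}}

```text
clock: 13.95
eef_pos: [564.9, 32.2, 108.6]
eef_rot: [3.142, -0.0, -3.052]
wrist_force: [6.4, 0.2, -3.3]
finger_gap: 11.6
```

Emit:
{"op": "arm_command", "data": {
  "rows": [0.3, 0, -1, 0, 0, 0, 0, -1, 0, 0, 0, 0, 0, 0, 0]
}}

```text
clock: 14.32
eef_pos: [565.1, 32.2, 106.6]
eef_rot: [3.141, -0.0, -3.052]
wrist_force: [5.2, 0.6, -2.3]
finger_gap: 11.7
```

Emit:
{"op": "arm_command", "data": {
  "rows": [0, 0, -1, 0, 0, 0, 0, -1, 0, 0, 0, 0, 0, 0, 0]
}}

```text
clock: 14.7
eef_pos: [565.0, 32.2, 104.5]
eef_rot: [3.142, -0.0, -3.052]
wrist_force: [5.9, 0.6, -3.9]
finger_gap: 11.8
```

Emit:
{"op": "arm_command", "data": {
  "rows": [0, 0, -0.7, 0, 0, 0, 0, 0, 0, 0]
}}

```text
clock: 14.95
eef_pos: [564.8, 32.1, 103.8]
eef_rot: [3.142, -0.001, -3.052]
wrist_force: [4.9, 0.2, -5.8]
finger_gap: 11.6
```

Emit:
{"op": "arm_command", "data": {
  "rows": [0, 0, -0.5, 0, 0, 0, 0, 0, 0, 0]
}}

```text
clock: 15.2
eef_pos: [564.9, 32.2, 103.7]
eef_rot: [3.141, -0.001, -3.052]
wrist_force: [1.9, 0.3, -4.8]
finger_gap: 11.6
```

Emit:
{"op": "arm_command", "data": {
  "rows": [0, 0, -0.4, 0, 0, 0, 0, 0, 0, 0]
}}

```text
clock: 15.45
eef_pos: [564.9, 32.2, 103.4]
eef_rot: [3.142, -0.001, -3.052]
wrist_force: [0.6, -0.1, -5.3]
finger_gap: 11.5
```

Emit:
{"op": "arm_command", "data": {
  "rows": [0, 0, -0.4, 0, 0, 0, 0, 0, 0, 0]
}}

```text
clock: 15.7
eef_pos: [565.0, 32.1, 103.0]
eef_rot: [3.142, -0.0, -3.052]
wrist_force: [0.1, -0.7, -5.0]
finger_gap: 11.8
```

Emit:
{"op": "arm_command", "data": {
  "rows": [0, 0, -0.4, 0, 0, 0, 0, 0, 0, 0]
}}

```text
clock: 15.95
eef_pos: [565.1, 32.2, 102.8]
eef_rot: [-3.142, -0.0, -3.052]
wrist_force: [-0.7, 0.6, -2.7]
finger_gap: 11.8
```

Emit:
{"op": "arm_command", "data": {
  "rows": [0, 0, -0.4, 0, 0, 0, 0, 0, 0, 0]
}}

```text
clock: 16.2
eef_pos: [565.2, 32.1, 102.7]
eef_rot: [-3.142, 0.0, -3.052]
wrist_force: [-1.5, -0.5, 2.7]
finger_gap: 11.8
```

Emit:
{"op": "arm_command", "data": {
  "rows": [0, 0, -0.4, 0, 0, 0, 0, 0, 0, 0]
}}

```text
clock: 16.45
eef_pos: [565.3, 32.1, 102.5]
eef_rot: [-3.142, 0.0, -3.052]
wrist_force: [-3.4, 0.4, 7.0]
finger_gap: 11.8
```

Emit:
{"op": "arm_command", "data": {
  "rows": [0, 0, 1, 0, 0, 0, 0, 0, 0, 0]
}}

```text
clock: 16.7
eef_pos: [565.3, 32.1, 102.8]
eef_rot: [-3.142, 0.0, -3.052]
wrist_force: [-0.2, 0.1, -1.9]
finger_gap: 11.6
```

Emit:
{"op": "arm_command", "data": {
  "rows": [0, 0, 0.8, 0, 0, 0, 0, 0, 0, 0]
}}

```text
clock: 16.95
eef_pos: [565.1, 32.2, 103.5]
eef_rot: [3.142, -0.0, -3.052]
wrist_force: [0.8, -0.2, -4.7]
finger_gap: 11.9
```

Emit:
{"op": "arm_command", "data": {
  "rows": [0, 0, 0.5, 0, 0, 0, 0, 0, 0, 0]
}}

```text
clock: 17.2
eef_pos: [565.0, 32.2, 104.0]
eef_rot: [3.142, -0.0, -3.052]
wrist_force: [0.5, 0.5, -6.0]
finger_gap: 12.0
```

Emit:
{"op": "arm_command", "data": {
  "rows": [0, 0, 0.4, 0, 0, 0, 0, 0, 0, 0]
}}

```text
clock: 17.45
eef_pos: [565.0, 32.2, 104.3]
eef_rot: [3.142, -0.001, -3.052]
wrist_force: [-0.8, -0.6, -10.7]
finger_gap: 11.6
```

Emit:
{"op": "arm_command", "data": {
  "rows": [0, 0, 0.4, 0, 0, 0, 0, 0, 0, 0]
}}

```text
clock: 17.7
eef_pos: [565.0, 32.1, 104.4]
eef_rot: [3.142, -0.001, -3.052]
wrist_force: [0.8, -0.6, -17.5]
finger_gap: 11.7
```

The catch holds against a 13 N tug at 1.6 mm of play, so it is locked. I seat it again and press lightly.

Emit:
{"op": "arm_command", "data": {
  "rows": [0, 0, -1, 0, 0, 0, 0, -1, 0, 0, 0, 0, -0.6, 0, 0, 0, 0, 0, 0, 0, 0, 0, 0, 0, 0]
}}

```text
clock: 18.32
eef_pos: [565.5, 32.2, 102.9]
eef_rot: [-3.142, 0.001, -3.052]
wrist_force: [0.8, 0.2, -2.8]
finger_gap: 11.6
```

Emit:
{"op": "arm_command", "data": {
  "rows": [0, 0, -0.5, 0, 0, 0, 0, 0, 0, 0]
}}

```text
clock: 18.58
eef_pos: [565.5, 32.2, 102.7]
eef_rot: [-3.141, 0.001, -3.052]
wrist_force: [-0.5, 0.3, 4.9]
finger_gap: 11.5
```

Emit:
{"op": "arm_command", "data": {
  "rows": [0, 0, 0.4, 0, 0, 0, 0, 0, 0, 0, 0, 0, 0, 0, 30, 0, 0, 0, 0, 40, 0, 0, 0, 0, 40]
}}

```text
clock: 19.2
eef_pos: [565.1, 32.2, 102.1]
eef_rot: [3.142, -0.0, -3.052]
wrist_force: [-0.8, 0.0, 0.7]
finger_gap: 37.7
```

Emit:
{"op": "arm_command", "data": {
  "rows": [0, 0, 0, 0, 40, 0, 0, 15, 0, 40, 0, 0, 30, 0, 40, 0, 0, 45, 0, 40, 0, 0, 50, 0, 40]
}}

```text
clock: 19.82
eef_pos: [564.9, 32.2, 244.6]
eef_rot: [-3.142, 0.0, -3.052]
wrist_force: [-0.3, -0.1, 0.1]
finger_gap: 40.0
```

Emit:
{"op": "arm_command", "data": {
  "rows": [5, 20, 30, 0, 40, 5, 45, 10, 0, 40, 0, 60, 0, 0, 40, 0, 60, 0, 0, 40, 0, 0, 0, 0, 40]
}}

```text
clock: 20.45
eef_pos: [574.4, 220.6, 283.0]
eef_rot: [3.141, 0.0, -3.047]
wrist_force: [0.3, -0.7, -0.1]
finger_gap: 39.9
```

Run:
```python
from h import *
st=manip.read_state(); print(st["clock"],st["eef_pos"],st["wrist_force"])
c=cam("scene"); t=cam("top")
a=cv2.resize(c["image"][110:230,160:310],(400,320),interpolation=cv2.INTER_CUBIC); b=cv2.resize(t["image"][90:240,200:388],(400,320),interpolation=cv2.INTER_CUBIC)
cv2.imwrite("pics/f.png",np.hstack([a,b]))
for n,k in(("scene",c),("top",t)):
    W=pts(k); L=np.stack([(W-O)@EX,(W-O)@NY,W[...,2]],-1).reshape(-1,3); s,tt,z=L.T
    H=cv2.cvtColor(k["image"],cv2.COLOR_BGR2HSV).reshape(-1,3)
    for nm,m in(("plate top",(s>0)&(s<8)&(abs(tt-2)<25)&(z>140)&(z<170)),("web",(s>15)&(s<80)&(abs(tt-2)<12)&(z>115)&(z<158)),("arm",(s>100)&(s<150)&(abs(tt-2)<20)&(z>65)&(z<90))):
        q=L[m]; print(n,nm,len(q),np.percentile(q,[3,50,97],axis=0).round(1).tolist() if len(q) else "")
```

```text
20.45 [574.3971547  220.60451712 283.00099955] [ 0.34216278 -0.68565651 -0.0760158 ]
scene plate top 51 [[0.8, -17.0, 141.2], [4.4, 5.8, 155.2], [7.3, 25.3, 167.4]]
scene web 159 [[15.9, -4.4, 117.3], [42.3, 6.3, 132.1], [76.0, 10.3, 151.4]]
scene arm 108 [[101.0, -7.1, 66.4], [121.5, 6.7, 75.4], [146.0, 14.8, 83.0]]
top plate top 7 [[0.8, -4.0, 145.7], [1.8, 0.3, 151.5], [7.9, 3.9, 159.2]]
top web 114 [[16.5, -4.3, 123.3], [45.2, 0.9, 138.7], [77.9, 7.3, 153.3]]
top arm 122 [[102.6, -8.0, 72.7], [127.3, 1.4, 76.0], [149.2, 11.2, 79.7]]
```

View pics/f.png

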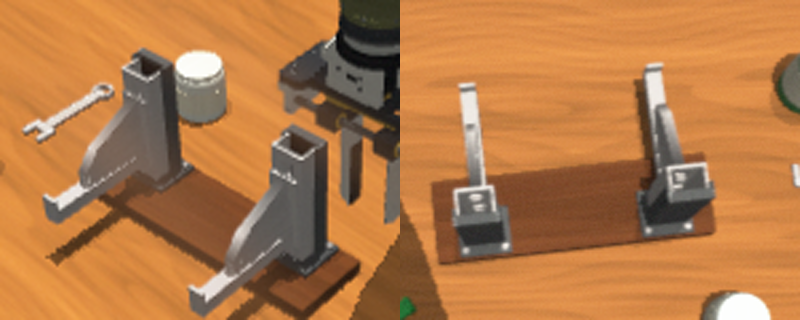

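The picture shows the bracket hanging like the other one, with its web (left panel, about (240,250)) upright and square, and the gripper clear. I hand in.

```bash
python3 -c "
from cell import manip; print(manip.sign_off())"
```

```text
the job is handed in; nothing more can be done
None
```

The bracket now hangs on the empty post with both tabs in the slots. I handed the job in at about 20.5 s of the 61 s allowed; sign-off gave no verdict.

- **Insertion:** both tabs went in freely until the end plate met the strip, at about 8 N of contact force. The wrist camera put the slots about 3 mm above nominal height. The scene camera said nearer 5 mm. I went by the wrist view.
- **Pushing down:** it dropped freely for about 6.5 mm, passed the catch with a push of about 7 N, and reached a hard stop after 22.5 mm. I pressed there with about 12 N.
- **Lock check:** pulled upward, the bracket moved about 1.6 mm and then held against about 13 N, so the catch is locked. I pressed it back down to the stop and let go.
- **Last checks:**
  - The final picture shows it upright and square like the other bracket, and its web and arm measure within about 1 mm of the slot centre line in the top view. In the scene view they read off to one side, because that camera only sees one flank.
  - The top view reads the arm's height about 2 mm lower than the arm's own position does; both are within tolerance.
  - The gripper is clear and reads no contact force. I made no contact with the other post or bystanders that I could see, but did not measure the bystanders again.

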